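# Release the quick-release fixture and unload the square tube

### The arm

A 6-joint arm with a two-finger parallel gripper is mounted at the origin on the work surface; the furniture and walls round the work are solid. World frame = base frame: x ahead of the robot, y to its left, z up, the work surface at z = 0. Lengths are in m, angles in rad, forces in N, time in s.
With the tool pointing down it reaches from about 0.325 to 1 m from the base axis. Payload 5.1 kg.
Tool frame: the origin (TCP) lies at the very end of the fingers, on their centre line; the grasp point (between the pads) lies 19 mm behind it; y points along the fingers, z is the direction in which the jaws open and shut, and the axes are right-handed (so a half turn about y gives the same grasp; the last joint's range is limited). The gripper opens to 85 mm and grips with 20 to 120 N. Pads are 22 mm wide; open, the fingers measure 114 mm over their backs; the gripper's body (76 mm by 85 mm) begins 54 mm behind the grasp point. The pads swing forward as they close: fully open they stand 13 mm farther back than shut.
Start: joints at [-1.198, 0.124, 1.65, -0, 1.367, -0.083], TCP at [0.286, -0.584, 0.201] pointing down, gripper open.
Joint ranges: [-2.61, 2.61], [-1.02, 2.33], [0.03, 2.71], [-1.35, 4.49], [0.32, 2.68], [-2.91, 2.91]. Speed limits (rad/s): [2.57, 2.57, 3.14, 3.14, 3.14, 3.14].

### API

Orientations are given as a unit quaternion [x, y, z, w].
In Python, from plant import r, optics gives the robot as it stands. Calls block until the motion is done:
- r.move_to(position, orientation): joint-space move of the TCP to a pose.
- r.move_straight(position, ori=None, max_speed=0.15): straight line of the TCP; ori=None keeps the orientation; max_speed is the mean speed in m/s.
- r.move_j(angles): joint-space move.
- r.ungrasp() and r.grasp(grip_force=None): open the fingers fully, or close them until they stop; grip_force is the grip in N (None keeps the last).
- r.hold(seconds).
- r.inverse_kinematics(position, orientation): joint angles nearest the present ones, or None.
- r.observe(): the state.
- optics.capture(name): name is "scene" or "top" or "wrist"; returns a dict with "pixels" (400x640x3 uint8, red, green, blue), "depth" (400x640 float32, m along the optical axis (not along the pixel's ray), 0 where there is no reading), "camera_matrix" (3x3 intrinsics, pixels), "D" ([k1, k2, p1, p2, k3] as OpenCV has them; the pictures are not rectified), "world_from_camera" (4x4, takes a point from camera to world coordinates); the wrist camera has in their place "T_tool_cam" (4x4, takes a point from camera to tool coordinates, whose origin is the TCP and whose axes are the tool frame's). Camera axes: x right, y down, z forward; pixel columns grow to the right and rows downward; lengths in m; the calibration is good to about 2 mm. A picture is of the moment at which its call begins: read the wrist's pose just before it.
A pose or a line that the arm cannot do raises r.MotionError and nothing moves.
- r.close_job(): hands the job in, once; it reports no verdict.
The state is a dict: "time_s": time; "qpos": joint angles; "joint_vel": joint speeds; "tau": joint torques, N m; "tool_pos": TCP position; "eef_rot": TCP orientation; "force": force on the tool from outside, world axes, zero at the start; "wrist_torque": the same for the moment, N m; "grip_width": opening from 0.0 (shut) to 1.0 (fully open).
Only numpy, scipy, OpenCV 4.12 (cv2) and the standard library are available. Lean on these libraries where they do the work, as an engineer would, in place of code of your own. Each camera call takes 0.05 s, during which the arm holds its last target.

### The job

Unload the holding fixture: pinch the two release buttons on the sides of its sliding jaw together, draw the jaw all the way back to its end stop and let go so that it latches open there. Then slide the square tube out from under the fixed jaw's lip, lift it out and lay it flat in the parts tray, in the empty part beside the angle offcut; put it down rather than dropping it, and do not disturb the offcut.

Things in the scene. Friction and masses are not known exactly. Their poses are not given: they have to be found in the camera images.
- fixture: Fixed steel holding fixture with a base plate 84 mm wide, 12 mm thick, x = -122 to 100 mm. Origin: on the underside. x runs along the rail, from the fixed jaw to the open end; y across; z up. The tube lies along x on a rest 26 mm wide, top at z = 26 mm, its middle at x = -46 mm, y = 0, with 1 mm play at each end. Beside the rest only the base plate lies below, so fingers can pass the tube's sides.
- fixed_lip (a point): Middle of the edge of the fixed jaw's lip, at x = -82 mm, y = 0, z = 59 mm (the lip's underside) in the fixture's frame. The lip overhangs the tube's end by 10 mm, 3 mm above it. The fixed jaw fills x = -117 to -92 mm, y within 22 mm, up to z = 66 mm. The sliding jaw's lip overhangs the other end in the same way.
- jaw_grip (a point): Point in the sliding jaw halfway between its two release buttons, 46 mm above the bench; axes as the fixture's. At closed it is at x = 25 mm, y = 0 (fixture frame) and moves along +x as the jaw opens. Jaw 50 mm long, 44 mm wide, top at z = 66 mm. A black ribbed button stands out of each side (+y and -y), 26 mm long, z = 36 to 56 mm; 60 mm over both when out, 48 mm when in.
- jaw (a joint): Sliding jaw's travel along the fixture's +x, m: 0 = closed on the tube (start), 0.045 = at the end stop, open. Friction about 3 N. While either button is out it is latched at 0 (2 mm play); with both in it slides. Let go at 0.041 or more, the buttons spring out and latch it open (4 mm play); in between they stay 4 mm in.
- button_a (a joint): Release button on the jaw's +y side (fixture frame): 0 = out, 0.006 = fully in (m, moves along -y). It unlatches at 0.004. The spring takes 2.4 N to start and 6 N fully in. Both have to be in at the same time.
- button_b (a joint): The opposite release button, on the jaw's -y side, moving along +y; otherwise the same as button_a.
- square_tube: Bare steel square tube, 90 mm long, 30 x 30 mm, 0.16 to 0.28 kg. Origin: centre of its underside as it lies at the start; its y axis runs along its length. It starts captive between the jaws of the fixture. (Room: a fixed welding torch and cable, 0.2 m high, stand left of the robot's base, 0.24 m from its axis. A wide shoulder strikes them if the base turns left: keep it right and lean the tool sideways.)
- tube_end_a (a point): Centre of the tube's +y end, on its centre line, 45 mm from its middle.
- tube_end_b (a point): Centre of the tube's -y end, on its centre line.
- tray: Fixed low sheet steel parts tray, 220 x 130 mm (x, y), walls 24 mm high (27 mm over the rolled rim), 4 mm thick; inside 212 x 122 mm, floor 4 mm above the bench. Origin: centre of the underside. The angle offcut lies at its -x end; the rest (x > -45 mm) is empty: room for the tube lying along x with its middle at x = +30 mm, y = 0.
- angle_offcut: Angle iron offcut, 75 x 40 x 40 mm, in the tray near x = -72 mm, y = 0 (tray frame), its length across the tray. Origin: centre of its underside. To be left where it is.

How it is judged:
On the way, in this order (a step that is already met when the one before it is completed fails the run):
1. both release buttons are pinched in together while the jaw is still closed (value of joint each of button_a, button_b above 0.004 m and value of joint jaw below 0.006 m), for 0.05 s.
2. the jaw is fully back and latched, both buttons out again (value of joint jaw above 0.04 m and value of joint each of button_a, button_b below 0.0015 m), for 0.2 s.
At the end, for the whole second after the job is handed in: The jaw is within 5 mm of its end stop with both buttons sprung out; the tube lies flat on the tray's floor (centres of both ends within 5 mm of lying height), inside the tray on the part beside the angle offcut, at rest; the offcut is within 20 mm of where it was (all of step 2 and x of tube_end_a in the frame of tray between -0.1 and 0.106 m and y of tube_end_a in the frame of tray between -0.061 and 0.061 m and z of each of tube_end_a, tube_end_b in the frame of tray below 0.024 m and x of tube_end_b in the frame of tray between -0.1 and 0.106 m and y of tube_end_b in the frame of tray between -0.061 and 0.061 m and distance of angle_offcut from where it was at the start of the episode below 0.02 m and linear speed of square_tube below 0.02 m/s); the robot touches nothing.
It fails at once if the tube is dropped into the tray (falls free there faster than 0.7 m/s, a drop of about 25 mm) (linear speed of square_tube above 0.7 m/s and contact force between the fingers and square_tube below 0.1 N and horizontal distance between square_tube and tray below 0.13 m).
It fails at once if the angle offcut is knocked about (moved more than 20 mm) (distance of angle_offcut from where it was at the start of the episode above 0.02 m).
It also fails if it takes over 48 s, if anything falls off the work surface, if the arm or the gripper's body presses on something with over 40 N, if the wrist force passes 120 N, or if a joint passes its speed limit or range.

## Working session

There is one attempt and no reset: what is moved stays moved. The work goes in short steps, each a Python script; the robot and the scene stay as the last script left them, time stands still between calls to the robot, and variables do not carry over. Pictures are saved under pics/ and viewed, and the job is handed in when it is done.

```bash
ls; mkdir -p pics; python3 - <<'E'
from plant import r,optics
import cv2,numpy as np
print(r.observe())
for n in ("scene","top","wrist"):
    c=optics.capture(n); cv2.imwrite(f"pics/{n}0.png",c["pixels"][:,:,::-1]); np.savez(f"pics/{n}0.npz",**c)
    print(n,c["camera_matrix"].tolist(),list(c["D"]),np.round(c.get("world_from_camera",c.get("T_tool_cam")),4).tolist())
E
```

```text
pics
{'time_s': 0.0, 'qpos': array([-1.19757139e+00,  1.24498049e-01,  1.65167286e+00,  1.15570170e-05,
        1.36752373e+00, -8.26279445e-02]), 'joint_vel': array([-0.00079119,  0.00081137, -0.00100653, -0.00120148,  0.00027779,
        0.00140978]), 'tau': array([-2.04233072e-05, -4.23613250e+01, -3.65453267e+01, -7.49557489e-05,
        6.75039890e-03,  1.79948707e-06]), 'tool_pos': array([ 0.28586007, -0.58300916,  0.19955834]), 'eef_rot': array([-0.15987924,  0.68955462, -0.68808279,  0.15967195]), 'force': array([ 0.20984762, -0.72673534,  0.2911425 ]), 'wrist_torque': array([ 0.02653313,  0.00029122, -0.04560045]), 'grip_width': 1.0002655000255538}
scene [[476.1128353117847, 0.0, 319.2768905407324], [0.0, 476.1128353117847, 199.47992427509897], [0.0, 0.0, 1.0]] [np.float64(-0.1392349860835506), np.float64(0.0), np.float64(0.0), np.float64(0.0), np.float64(0.0)] [[0.7274, -0.3279, 0.6028, 0.0155], [-0.6862, -0.3401, 0.643, -0.7836], [-0.0058, -0.8813, -0.4724, 0.4915], [0.0, 0.0, 0.0, 1.0]]
top [[392.45776798802416, 0.0, 327.12489402409733], [0.0, 392.45776798802416, 204.76486579549052], [0.0, 0.0, 1.0]] [np.float64(-0.06359120616183189), np.float64(0.0), np.float64(0.0), np.float64(0.0), np.float64(0.0)] [[0.0281, -0.9972, 0.0688, 0.4403], [-0.9994, -0.0293, -0.0158, -0.2318], [0.0177, -0.0683, -0.9975, 0.9305], [0.0, 0.0, 0.0, 1.0]]
wrist [[308.6505198333853, 0.0, 319.4444286918065], [0.0, 308.6505198333853, 199.19202092619818], [0.0, 0.0, 1.0]] [np.float64(0.0010366344470021983), np.float64(0.0), np.float64(0.0), np.float64(0.0), np.float64(0.0)] [[-0.0003, 0.9455, 0.3257, -0.0842], [0.0002, -0.3257, 0.9455, -0.1729], [1.0, 0.0004, -0.0, 0.0005], [0.0, 0.0, 0.0, 1.0]]
```

View pics/scene0.png

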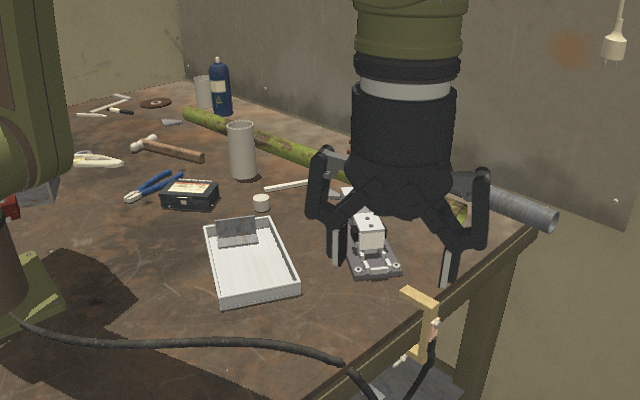

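View pics/top0.png

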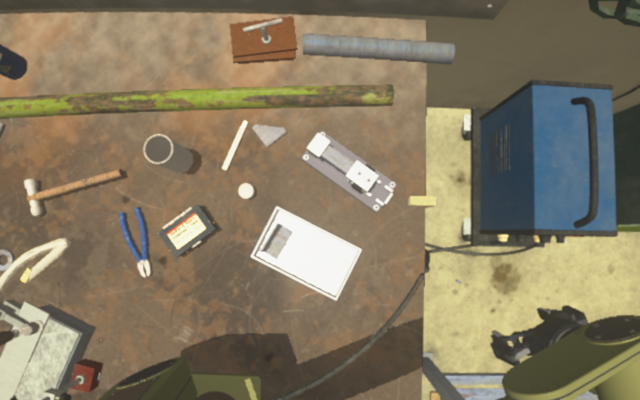

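View pics/wrist0.png

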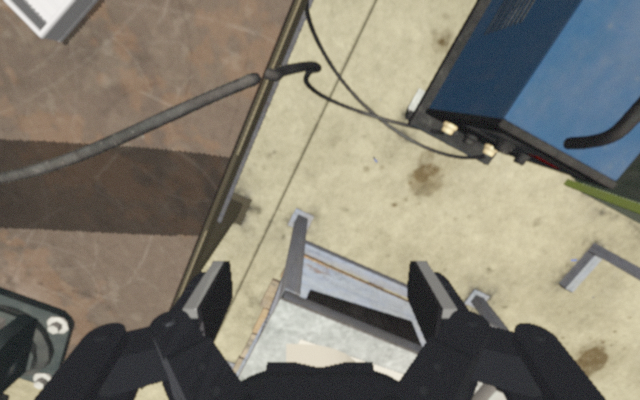

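```bash
python3 - <<'E'
import cv2
a=cv2.imread("pics/top0.png")
c=cv2.resize(a[115:310,235:415],None,fx=4.2,fy=3.0*1.0,interpolation=cv2.INTER_CUBIC)
c=cv2.resize(a[120:310,235:415],None,fx=3.1,fy=3.1,interpolation=cv2.INTER_CUBIC)
cv2.imwrite("pics/topcrop.png",c)
s=cv2.imread("pics/scene0.png")
cv2.imwrite("pics/scenecrop.png",cv2.resize(s[160:320,180:480],None,fx=2.6,fy=2.6,interpolation=cv2.INTER_CUBIC))
cv2.imwrite("pics/topbl.png",cv2.resize(a[270:400,0:300],None,fx=2.6,fy=2.6,interpolation=cv2.INTER_CUBIC))
E
```

```text
(no output)
```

View pics/topcrop.png

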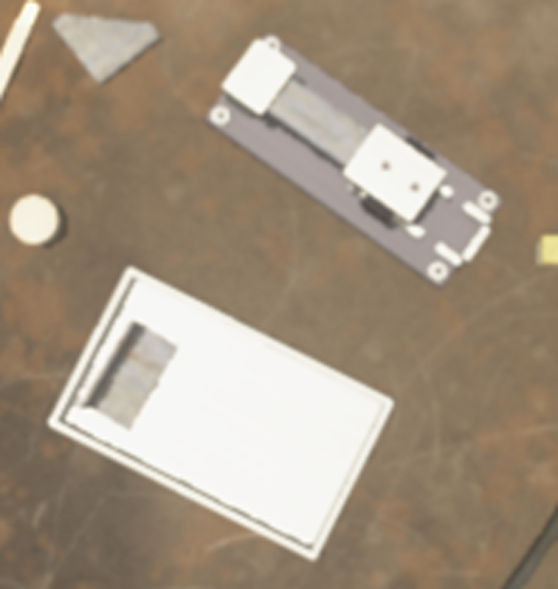

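View pics/topbl.png

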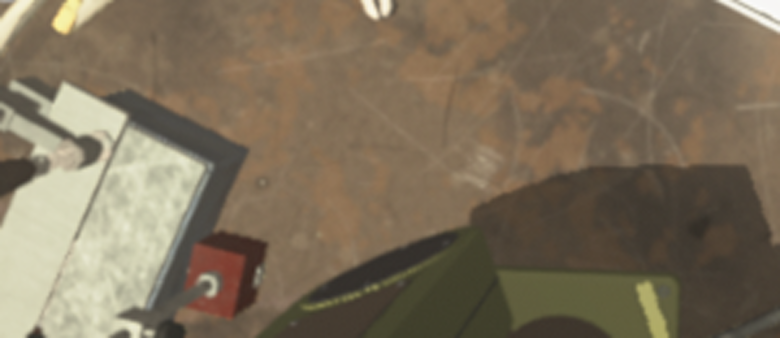

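```bash
cat > lib.py <<'E'
import numpy as np,cv2
def ray(c,uv,T=None):
    T=c["world_from_camera"] if T is None else T
    p=cv2.undistortPoints(np.array(uv,float).reshape(-1,1,2),c["camera_matrix"],c["D"]).reshape(-1,2)
    d=np.c_[p,np.ones(len(p))]@T[:3,:3].T
    return T[:3,3],d
def onplane(c,uv,z,T=None):
    o,d=ray(c,uv,T); return o+d*((z-o[2])/d[:,2])[:,None]
def cloud(c,T=None):
    T=c["world_from_camera"] if T is None else T
    h,w=c["depth"].shape; u,v=np.meshgrid(np.arange(w),np.arange(h))
    p=cv2.undistortPoints(np.stack([u,v],-1).reshape(-1,1,2).astype(float),c["camera_matrix"],c["D"]).reshape(-1,2)
    z=c["depth"].reshape(-1,1); P=np.c_[p,np.ones(len(p))]*z
    P=P@T[:3,:3].T+T[:3,3]; P[z[:,0]==0]=np.nan
    return P.reshape(h,w,3)
def load(f): 
    d=np.load(f); return {k:d[k] for k in d}
E
python3 - <<'E'
from lib import *
c=load("pics/top0.npz"); P=cloud(c)
for v in range(290,400,12):
    print(v,' '.join("%d,%d,%d"%tuple(np.nan_to_num(P[v,u])*1000//1) for u in range(0,290,20)))
s=load("pics/scene0.npz"); S=cloud(s)
print()
for v in range(100,330,20):
    print(v,' '.join("%d,%d,%d"%tuple(np.nan_to_num(S[v,u])*1000//1) for u in range(0,110,10)))
E
```

```text
290 275,533,11 275,491,-2 278,439,-2 280,389,-4 283,336,1 0,0,0 287,237,1 289,190,-1 291,141,1 292,95,-3 295,45,2 296,-1,0 298,-48,0 299,-95,-3 301,-142,1
302 244,542,-2 247,488,-1 250,436,0 252,385,1 254,336,-1 258,284,3 259,237,-1 261,188,0 262,141,-3 265,93,-1 266,45,-1 269,-3,3 270,-50,1 271,-97,2 272,-143,-1
314 241,449,108 233,438,63 237,387,66 229,368,25 226,335,-2 229,283,1 231,234,2 233,187,1 235,139,-2 237,91,0 238,44,-2 240,-3,0 242,-51,2 243,-97,1 245,-144,0
326 186,538,0 216,408,100 211,382,72 212,341,63 207,312,33 201,282,1 203,234,0 204,188,-4 207,137,1 208,91,-2 211,43,0 212,-4,0 214,-51,0 216,-98,1 217,-145,2
338 216,376,194 180,434,64 183,387,63 186,339,65 186,298,55 172,282,0 174,233,-1 176,185,-2 178,137,-2 181,89,1 182,43,-3 184,-5,-2 186,-52,0 188,-99,1 189,-146,0
350 128,536,-1 154,432,67 155,388,61 158,340,62 150,313,29 144,280,2 145,233,-3 148,184,-2 151,136,-1 153,88,0 154,41,-2 156,-6,-2 158,-53,0 160,-100,3 160,-146,-2
362 124,479,68 127,431,66 129,385,63 133,336,65 122,313,27 116,278,2 117,232,-3 120,183,-1 123,135,0 201,10,226 127,40,0 128,-7,-2 130,-54,
[... 1270 characters left out ...]
220 56,-38,153 92,278,2 112,270,-2 130,253,-2 147,234,-1 165,218,-1 182,201,-1 199,184,0 216,170,-1 233,154,-1 249,137,0
240 45,-46,125 60,-26,109 91,176,0 108,161,0 125,150,-2 141,138,-4 157,119,-1 173,102,0 188,87,0 203,70,2 219,60,-1
260 35,-56,99 49,-41,84 71,78,12 87,66,11 104,72,-1 120,60,-1 135,46,-1 150,33,-1 164,19,-1 179,6,-1 194,-7,-1
280 24,-63,70 38,-56,60 53,-39,42 70,1,11 84,-10,10 98,-27,13 115,-16,-2 130,-27,-2 143,-43,0 157,-53,-1 171,-65,-1
300 12,-66,39 26,-61,29 41,-53,17 55,-56,11 69,-66,10 82,-78,10 95,-91,12 111,-84,-2 124,-97,0 137,-107,-1 150,-120,0
320 1,-75,11 14,-83,9 28,-99,13 41,-103,8 55,-103,0 68,-112,-2 81,-123,-1 94,-134,-1 107,-145,-1 119,-158,1 131,-166,0
```

```bash
python3 - <<'E'
from lib import *
c=load("pics/top0.npz"); P=cloud(c)
def rect(m,name,z):
    cs,_=cv2.findContours(m,cv2.RETR_EXTERNAL,cv2.CHAIN_APPROX_NONE)
    for k in sorted(cs,key=cv2.contourArea)[::-1][:3]:
        w=onplane(c,k.reshape(-1,2),z)
        (cx,cy),(a,b),t=cv2.minAreaRect((w[:,:2]*1000).astype(np.float32))
        print(name,cv2.contourArea(k),"c",round(cx,1),round(cy,1),"size",round(a,1),round(b,1),"ang",round(t,2))
img=c["pixels"].astype(int); 
roi=np.zeros(img.shape[:2],bool); roi[125:305,245:405]=1
white=((img.min(2)>185)&roi).astype(np.uint8)*255
lab=cv2.cvtColor(c["pixels"],cv2.COLOR_RGB2LAB).astype(int)
hgt=(P[...,2]>0.006)&roi
# plate: by height 6..20mm or anything above within fixture
nb=((lab[...,2]<133)&(lab[...,0]>60)&roi)
for nm,m in (("whiteTray",white),):
    rect(m,nm+"27",0.027); rect(m,nm+"66",0.066)
m=(nb).astype(np.uint8)*255; m[228:]=0; m[:,:298]=0
cv2.imwrite("pics/mask.png",np.hstack([m,white])[120:310])
rect(cv2.morphologyEx(m,cv2.MORPH_CLOSE,np.ones((7,7))),"plate",0.012)
for px in [(271,43),(219,115),(488,200),(437,270)]:
    u=px[0]/3.1+235-.34;v=px[1]/3.1+120-.34
    print(onplane(c,[(u,v)],0.013)*1000)
E
```

```text
whiteTray27 5419.0 c 391.4 -200.4 size 220.7 131.4 ang 64.67
whiteTray27 580.0 c 588.2 -301.1 size 142.3 49.7 ang 55.58
whiteTray27 300.0 c 646.7 -223.2 size 37.9 53.3 ang 55.86
whiteTray66 5419.0 c 393.5 -201.8 size 211.1 125.8 ang 64.67
whiteTray66 580.0 c 581.8 -298.1 size 136.2 47.5 ang 55.58
whiteTray66 300.0 c 637.8 -223.6 size 36.3 51.0 ang 55.86
plate 2992.5 c 584.3 -295.2 size 228.1 81.3 ang 55.79
plate 79.5 c 460.7 -199.3 size 21.0 39.8 ang 1.65
[[ 672.94149341 -229.57680241   13.        ]]
[[ 615.78422793 -191.58291337   13.        ]]
[[ 556.86074184 -398.45631035   13.        ]]
[[ 502.25224395 -360.4385152    13.        ]]
```

View pics/mask.png

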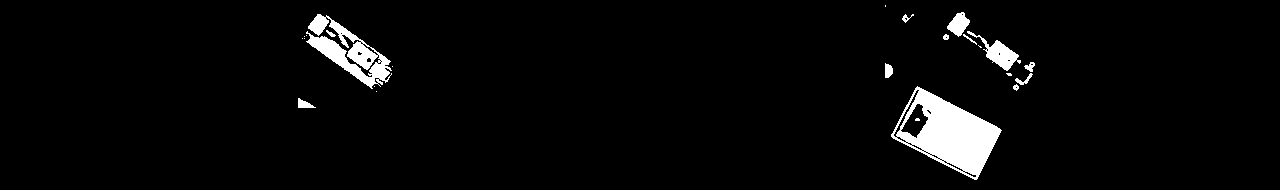

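```bash
cat >> lib.py <<'E'
from scipy.spatial.transform import Rotation as R
Fa=np.radians(-124.2); Fo=np.array([.5798,-.3041,0])
Ta=np.radians(-115.33); To=np.array([.3914,-.2004,0])
def fr(a): return np.array([[np.cos(a),-np.sin(a),0],[np.sin(a),np.cos(a),0],[0,0,1]])
def F(p): return Fo+fr(Fa)@np.array(p,float)
def T(p): return To+fr(Ta)@np.array(p,float)
def quat(ang,lean,flip=1,side=0):
    """closing axis along y of frame at ang (flip -1 reverses); body leans toward +x of frame by lean, toward +y by side (deg)"""
    A=fr(ang); l=np.radians(lean)
    yt=A@np.array([-np.sin(l),0,-np.cos(l)]); zt=flip*A[:,1]
    if side:
        q=R.from_rotvec(A@np.array([-np.radians(side),0,0])); yt=q.apply(yt); zt=q.apply(zt)
    return R.from_matrix(np.c_[np.cross(yt,zt),yt,zt]).as_quat()
E
python3 - <<'E'
from plant import r
from lib import *
for nm,p,a in (("jaw0",F([.025,0,.030]),Fa),("jaw45",F([.070,0,.030]),Fa),("tube",F([-.046,0,.03]),Fa),("tubeup",F([-.036,0,.17]),Fa),("tray",T([.03,0,.01]),Ta),("trayup",T([.03,0,.15]),Ta)):
  for flip in (1,-1):
    for lean in (-20,0,20,35,50):
        q=r.inverse_kinematics(p,quat(a,lean,flip))
        print(nm,flip,lean,None if q is None else np.round(q,2))
E
```

```text
jaw0 1 -20 [-0.44  0.34  1.74 -0.38  1.15  0.32]
jaw0 1 0 [-0.6   0.28  1.77 -0.    1.09 -0.01]
jaw0 1 20 [-0.76  0.31  1.78  0.38  1.15 -0.34]
jaw0 1 35 [-0.87  0.37  1.76  0.62  1.26 -0.54]
jaw0 1 50 [-0.95  0.47  1.73  0.82  1.4  -0.7 ]
jaw0 -1 -20 [-0.44  0.34  1.74 -0.38  1.15 -2.82]
jaw0 -1 0 None
jaw0 -1 20 [-0.76  0.31  1.78  0.38  1.15  2.8 ]
jaw0 -1 35 [-0.87  0.37  1.76  0.62  1.26  2.6 ]
jaw0 -1 50 [-0.95  0.47  1.73  0.82  1.4   2.44]
jaw45 1 -20 [-0.51  0.32  1.76 -0.39  1.12  0.26]
jaw45 1 0 [-0.67  0.28  1.77 -0.    1.09 -0.08]
jaw45 1 20 [-0.83  0.32  1.76  0.37  1.17 -0.4 ]
jaw45 1 35 [-0.93  0.39  1.74  0.6   1.29 -0.59]
jaw45 1 50 [-1.01  0.5   1.7   0.78  1.45 -0.73]
jaw45 -1 -20 [-0.51  0.32  1.76 -0.39  1.12 -2.88]
jaw45 -1 0 None
jaw45 -1 20 [-0.83  0.32  1.76  0.37  1.17  2.74]
jaw45 -1 35 [-0.93  0.39  1.74  0.6   1.29  2.55]
jaw45 -1 50 [-1.01  0.5   1.7   0.78  1.45  2.41]
tube 1 -20 [-0.34  0.37  1.69 -0.36  1.19  0.41]
tube 1 0 [-0.5   0.3   1.75 -0.    1.09  0.1 ]
tube 1 20 [-0.66  0.3   1.78  0.39  1.11 -0.24]
tube 1 35 [-0.76  0.36  1.79  0.65  1.2  -
[... 895 characters left out ...]
]
tray 1 50 [-1.11  0.24  2.1   0.65  1.47 -0.97]
tray -1 -20 [-0.43 -0.1   2.26 -0.41  1.03 -2.9 ]
tray -1 0 None
tray -1 20 [-0.88 -0.05  2.22  0.34  1.16  2.53]
tray -1 35 [-1.01  0.07  2.17  0.52  1.3   2.32]
tray -1 50 [-1.11  0.24  2.1   0.65  1.47  2.18]
trayup 1 -20 [-0.43 -0.3   2.17 -0.36  1.3   0.12]
trayup 1 0 [-0.66 -0.32  2.15 -0.    1.32 -0.22]
trayup 1 20 [-0.88 -0.25  2.12  0.32  1.43 -0.51]
trayup 1 35 [-1.01 -0.14  2.1   0.5   1.55 -0.68]
trayup 1 50 [-1.11 -0.    2.07  0.65  1.68 -0.8 ]
trayup -1 -20 None
trayup -1 0 None
trayup -1 20 [-0.88 -0.25  2.12  0.32  1.43  2.63]
trayup -1 35 [-1.01 -0.14  2.1   0.5   1.55  2.46]
trayup -1 50 [-1.11 -0.    2.07  0.65  1.68  2.34]
```

```bash
python3 - <<'E'
from lib import *
c=load("pics/top0.npz"); P=cloud(c); s=load("pics/scene0.npz"); S=cloud(s)
for nm,Q in (("top",P),("scene",S)):
    r_=np.hypot(Q[...,0],Q[...,1]); a=np.degrees(np.arctan2(Q[...,1],Q[...,0]))
    for z0 in np.arange(.06,.8,.04):
        m=(Q[...,2]>z0)&(Q[...,2]<z0+.04)&(r_<.38)
        if m.any():
            print(nm,"z%.2f"%z0,m.sum(), "arm? r,ang extremes:", [(int(t),int(1000*r_[m&(abs(a-t)<3)].min()),int(1000*r_[m&(abs(a-t)<3)].max())) for t in range(-120,140,6) if (m&(abs(a-t)<3)).any()])
E
```

```text
top z0.06 864 arm? r,ang extremes: [(54, 353, 377), (60, 350, 379), (66, 348, 379), (72, 306, 379), (78, 353, 379)]
top z0.10 66 arm? r,ang extremes: [(72, 302, 326)]
top z0.14 257 arm? r,ang extremes: [(6, 197, 197), (12, 192, 196), (18, 191, 195), (24, 194, 195), (66, 275, 287), (72, 272, 328)]
top z0.18 314 arm? r,ang extremes: [(-6, 130, 164), (0, 157, 203), (6, 198, 203), (12, 194, 198), (18, 193, 195), (24, 192, 195), (30, 194, 198), (36, 198, 201)]
top z0.22 639 arm? r,ang extremes: [(-6, 141, 174), (0, 168, 204), (6, 196, 201), (12, 195, 199), (18, 193, 195), (24, 193, 195), (30, 194, 198), (36, 196, 201), (42, 201, 201)]
top z0.26 676 arm? r,ang extremes: [(-6, 154, 181), (0, 176, 206), (6, 196, 202), (12, 193, 197), (18, 191, 195), (24, 191, 195), (30, 192, 196), (36, 195, 200)]
top z0.30 594 arm? r,ang extremes: [(-6, 170, 194), (0, 184, 206), (6, 197, 203), (12, 193, 197), (18, 192, 194), (24, 192, 194), (30, 193, 196), (36, 196, 197)]
top z0.34 390 arm? r,ang extremes: [(-6, 187, 204), (0, 195, 209), (6, 197, 202), (12, 193, 197), (18, 193, 194)]
top z0.38 70 arm? r,ang 
[... 866 characters left out ...]
-6, 95, 173), (0, 111, 203)]
scene z0.26 1857 arm? r,ang extremes: [(-12, 92, 151), (-6, 92, 183), (0, 95, 204), (6, 99, 130), (12, 103, 126), (18, 110, 124), (24, 121, 124)]
scene z0.30 1668 arm? r,ang extremes: [(-12, 140, 157), (-6, 133, 192), (0, 126, 207), (6, 123, 129), (12, 120, 125), (18, 119, 123), (24, 121, 122)]
scene z0.34 1636 arm? r,ang extremes: [(-12, 140, 168), (-6, 133, 206), (0, 126, 208), (6, 122, 128), (12, 121, 125)]
scene z0.38 1606 arm? r,ang extremes: [(-12, 141, 176), (-6, 133, 210), (0, 126, 210), (6, 125, 127)]
scene z0.42 1404 arm? r,ang extremes: [(-18, 150, 155), (-12, 141, 181), (-6, 132, 211), (0, 131, 135)]
scene z0.46 4 arm? r,ang extremes: [(-6, 138, 141)]
```

View pics/scenecrop.png

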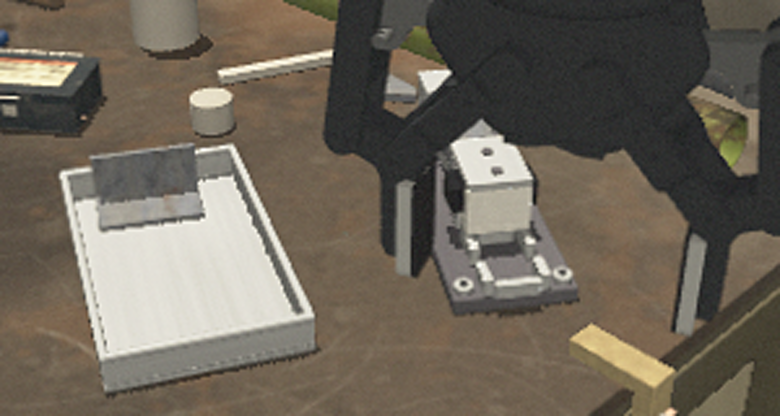

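```bash
cat >> lib.py <<'E'
def snap(r,optics,tag,name="wrist"):
    o=r.observe(); c=optics.capture(name)
    if name=="wrist":
        M=np.eye(4); M[:3,:3]=R.from_quat(o["eef_rot"]).as_matrix(); M[:3,3]=o["tool_pos"]
        c["world_from_camera"]=M@c["T_tool_cam"]
    np.savez(f"pics/{tag}.npz",**c); cv2.imwrite(f"pics/{tag}.png",c["pixels"][:,:,::-1]); return c
LEAN=27
E
python3 - <<'E'
from plant import r,optics
from lib import *
l=np.radians(LEAN)
g=F([.025,0,.046]); b=fr(Fa)@np.array([np.sin(l),0,np.cos(l)])
print(r.inverse_kinematics(g+b*.10,quat(Fa,LEAN)))
r.move_to(g+b*.10,quat(Fa,LEAN))
o=r.observe(); print(o["time_s"],o["tool_pos"],o["force"],g+b*.1)
snap(r,optics,"w1"); snap(r,optics,"t1","top")
E
```

```text
[-0.88222192  0.23057774  1.70060693  0.4602026   1.37491687 -0.41420926]
1.375 [ 0.5400104  -0.36329957  0.13565471] [-0.50289641  0.37129672  0.4731334 ] [ 0.54022986 -0.36232569  0.13510065]
```

View pics/w1.png

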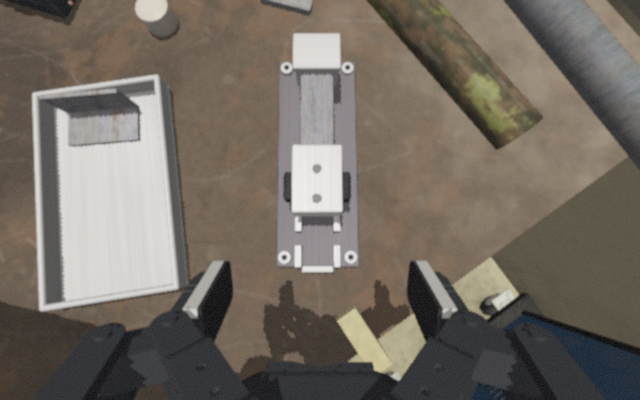

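View pics/t1.png

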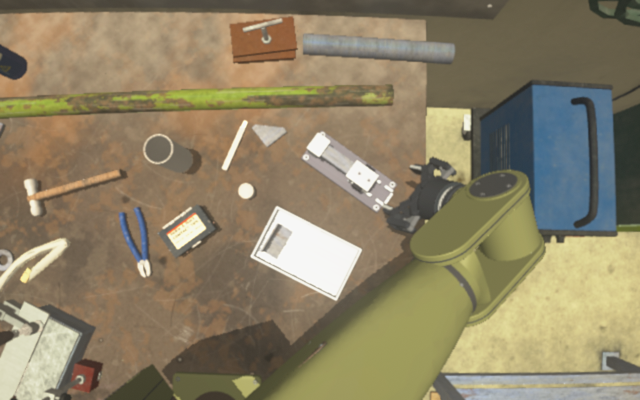

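```bash
python3 - <<'E'
from lib import *
c=load("pics/w1.npz"); g=c["pixels"]
inv=lambda p: ((p-Fo)@fr(Fa))*1000
# washers refine: bright blobs
m=(g.min(2)>150).astype(np.uint8)*255
cs,_=cv2.findContours(m[:290,260:375],cv2.RETR_EXTERNAL,cv2.CHAIN_APPROX_NONE,offset=(260,0))
for k in cs:
    if cv2.contourArea(k)<15: continue
    x,y,w,h=cv2.boundingRect(k); (cx,cy),(a,b),t=cv2.minAreaRect(k)
    z=.066 if cv2.contourArea(k)>800 else .013
    q=inv(onplane(c,k.reshape(-1,2),z))
    print((x,y,w,h),cv2.contourArea(k),"z",z,np.round([q[:,0].min(),q[:,0].max(),q[:,1].min(),q[:,1].max()],1))
    if z>.05:
        mid=[np.mean([q[abs(q[:,0]-t)<1.0][:,1].min(),q[abs(q[:,0]-t)<1.0][:,1].max()]) for t in np.linspace(q[:,0].min()+8,q[:,0].max()-8,5)]
        print("  mid y",np.round(mid,2))
cv2.imwrite("pics/w1c.png",cv2.resize(g[20:280,240:400,::-1],None,fx=3,fy=2.2))
# tray
m=(g.min(2)>165).astype(np.uint8)*255; m[:,195:]=0
cs,_=cv2.findContours(m[:320],cv2.RETR_EXTERNAL,cv2.CHAIN_APPROX_NONE)
P=cloud(c)
ti=lambda p: ((p-To)@fr(Ta))*1000
for n,px in (("rimcorners",[(33,93),(159,77),(187,289),(42,309)]),):
    print(n,np.round(ti(onplane(c,px,.027)),1).tolist(),[np.round(ti(P[v,u])[2]) for u,v in px])
E
```

```text
(277, 250, 14, 15) 143.5 z 0.013 [ 82.7  96.6 -41.7 -28.6]
(344, 249, 14, 16) 150.0 z 0.013 [81.8 96.6 25.6 38.7]
(293, 243, 49, 30) 503.0 z 0.013 [ 75.8 104.4 -25.7  22.6]
(333, 221, 8, 11) 59.0 z 0.013 [53.6 63.7 14.7 21.9]
(294, 216, 8, 16) 85.5 z 0.013 [ 48.4  63.7 -25.  -17.8]
(291, 75, 52, 138) 5514.0 z 0.066 [-75.3  49.5 -24.   20.7]
  mid y [-2.15 -1.68 -2.1  -1.64 -1.62]
(280, 33, 74, 41) 1849.5 z 0.066 [-116.9  -77.3  -35.    31.6]
  mid y [-1.72 -1.72 -1.72 -1.71 -1.26]
(274, 0, 37, 9) 143.0 z 0.013 [-196.5 -186.5  -50.3   -9.5]
rimcorners [[-109.0, -64.3, 27.0], [-106.7, 65.4, 27.0], [111.2, 73.5, 27.0], [108.3, -62.1, 27.0]] [np.float64(27.0), np.float64(24.0), np.float64(196.0), np.float64(27.0)]
```

View pics/w1c.png

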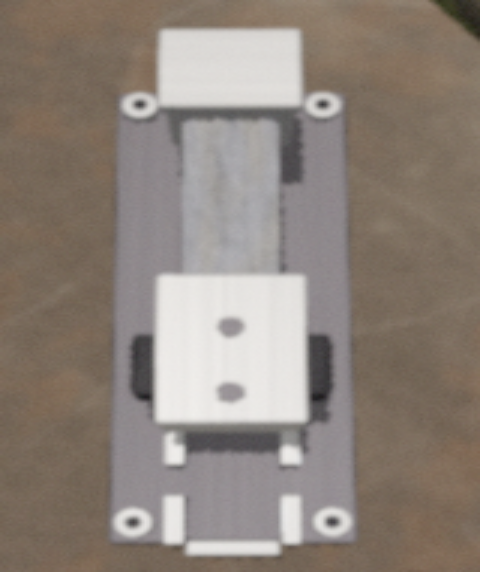

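```bash
cat >> lib.py <<'E'
Fo=Fo+fr(Fa)@np.array([-.0007,-.0013,0])
def bk(ang,lean=LEAN):
    l=np.radians(lean); return fr(ang)@np.array([np.sin(l),0,np.cos(l)])
def tcp(p,ang,back=0,lean=LEAN,gd=.019):
    """TCP for grasp point p, retracted by back; """
    return np.asarray(p)+bk(ang,lean)*(back-gd)
E
python3 - <<'E'
from plant import r,optics
from lib import *
r.move_straight(tcp(F([.025,0,.047]),Fa,.05),quat(Fa,LEAN))
o=r.observe(); print(o["time_s"],o["tool_pos"]-tcp(F([.025,0,.047]),Fa,.05),o["force"])
snap(r,optics,"w2")
E
```

```text
2.0833 [ 0.00017605 -0.00034596  0.00038566] [-0.10376416  0.3274693   0.926542  ]
```

View pics/w2.png

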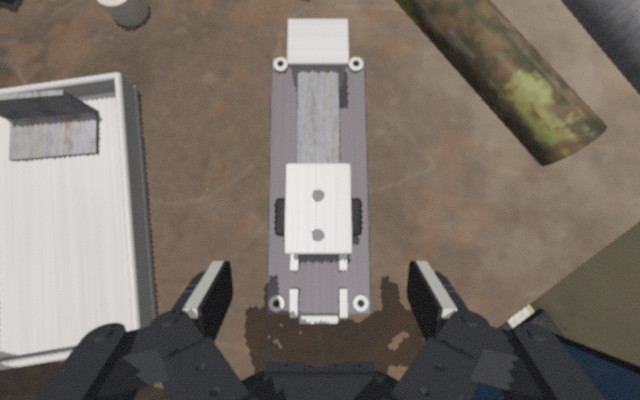

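```bash
cat >> lib.py <<'E'
Fo=Fo+fr(Fa)@np.array([0,-.0003,0])
E
python3 - <<'E'
from plant import r,optics
from lib import *
r.move_straight(tcp(F([.025,0,.047]),Fa),quat(Fa,LEAN),.1)
o=r.observe(); print(o["time_s"],o["tool_pos"]-tcp(F([.025,0,.047]),Fa),o["force"])
snap(r,optics,"w3");snap(r,optics,"s3","scene")
E
```

```text
2.7833 [-7.23156268e-06  3.46767033e-04 -4.64780792e-04] [-0.05216378 -0.55238621  0.00483391]
```

View pics/w3.png

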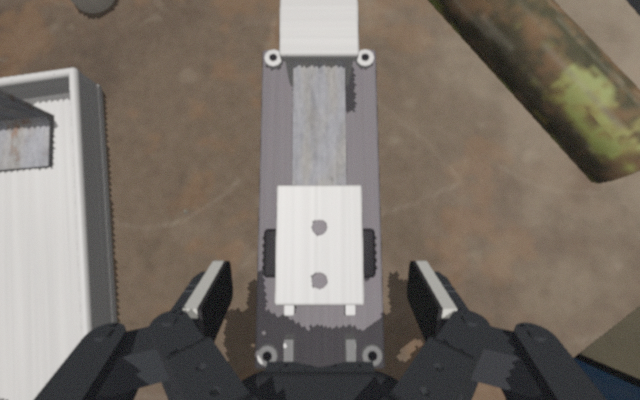

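View pics/s3.png

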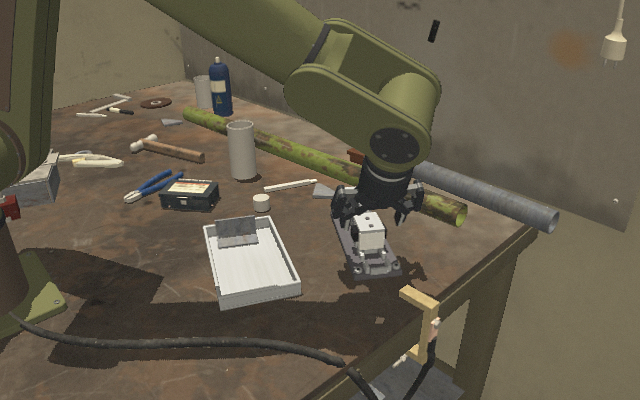

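```bash
python3 - <<'E'
from lib import *
c=load("pics/w3.npz"); Ti=np.linalg.inv(c["T_tool_cam"])
for p in ([0,0,0],[0,-.019,0],[0,-.019,.024],[0,-.019,.0425],[0,-.013,.0425],[.011,-.013,.0425],[-.011,-.013,.0425],[-.011,-.032,.0425]):
    q=Ti@np.r_[p,1]; print(p,np.round(cv2.projectPoints(q[None,:3],np.zeros(3),np.zeros(3),c["camera_matrix"],c["D"])[0].ravel()))
Wi=np.linalg.inv(c["world_from_camera"])
for p in ([.025,.03,.046],[.012,.03,.046],[.038,.03,.046],[.025,.03,.056],[.025,.03,.036]):
    q=Wi@np.r_[F(p),1]; print(p,np.round(cv2.projectPoints(q[None,:3],np.zeros(3),np.zeros(3),c["camera_matrix"],c["D"])[0].ravel()))
E
```

```text
[0, 0, 0] [319. 236.]
[0, -0.019, 0] [319. 251.]
[0, -0.019, 0.024] [362. 251.]
[0, -0.019, 0.0425] [395. 251.]
[0, -0.013, 0.0425] [392. 246.]
[0.011, -0.013, 0.0425] [391. 263.]
[-0.011, -0.013, 0.0425] [394. 229.]
[-0.011, -0.032, 0.0425] [402. 244.]
[0.025, 0.03, 0.046] [372. 252.]
[0.012, 0.03, 0.046] [372. 228.]
[0.038, 0.03, 0.046] [373. 275.]
[0.025, 0.03, 0.056] [376. 252.]
[0.025, 0.03, 0.036] [370. 251.]
```

```bash
python3 - <<'E'
from lib import *
c=load("pics/w3.npz"); c["world_from_camera"]=c["T_tool_cam"]; P=cloud(c)*1000
for v in range(262,330,8):
    print(v,[tuple(np.nan_to_num(P[v,u]).astype(int)) for u in range(404,470,6)])
E
```

```text
262 [(np.int64(28), np.int64(18), np.int64(60)), (np.int64(-8), np.int64(-45), np.int64(43)), (np.int64(-10), np.int64(-48), np.int64(44)), (np.int64(-10), np.int64(-48), np.int64(47)), (np.int64(29), np.int64(18), np.int64(77)), (np.int64(29), np.int64(18), np.int64(81)), (np.int64(0), np.int64(0), np.int64(0)), (np.int64(28), np.int64(18), np.int64(89)), (np.int64(28), np.int64(18), np.int64(93)), (np.int64(28), np.int64(18), np.int64(98)), (np.int64(28), np.int64(18), np.int64(102))]
270 [(np.int64(34), np.int64(16), np.int64(60)), (np.int64(-4), np.int64(-45), np.int64(43)), (np.int64(-10), np.int64(-54), np.int64(42)), (np.int64(-10), np.int64(-54), np.int64(45)), (np.int64(-10), np.int64(-55), np.int64(47)), (np.int64(34), np.int64(16), np.int64(81)), (np.int64(33), np.int64(15), np.int64(85)), (np.int64(34), np.int64(17), np.int64(90)), (np.int64(33), np.int64(15), np.int64(93)), (np.int64(34), np.int64(16), np.int64(98)), (np.int64(34), np.int64(16), np.int64(102))]
278 [(np.int64(38), np.int64(13), np.int64(59)), (np.int64(0), np.int64(-46), np.int64(43)), (np.int64(-6), np.
[... 2674 characters left out ...]
81), np.int64(43)), (np.int64(-7), np.int64(-82), np.int64(45)), (np.int64(-11), np.int64(-86), np.int64(45)), (np.int64(-11), np.int64(-87), np.int64(47)), (np.int64(-12), np.int64(-88), np.int64(48))]
326 [(np.int64(67), np.int64(-1), np.int64(58)), (np.int64(68), np.int64(0), np.int64(62)), (np.int64(66), np.int64(-1), np.int64(66)), (np.int64(8), np.int64(-68), np.int64(43)), (np.int64(3), np.int64(-74), np.int64(43)), (np.int64(-2), np.int64(-80), np.int64(42)), (np.int64(-3), np.int64(-81), np.int64(44)), (np.int64(-10), np.int64(-89), np.int64(42)), (np.int64(-11), np.int64(-90), np.int64(43)), (np.int64(-12), np.int64(-91), np.int64(45)), (np.int64(-11), np.int64(-91), np.int64(47))]
```

```bash
python3 - <<'E'
from lib import *
c=load("pics/w3.npz"); P=cloud(c)*1000
print("jawtop",P[210,300],"plate",P[120,278],"bench",P[120,230])
s=load("pics/scene0.npz"); S=cloud(s)*1000
for px in [(337,250),(337,258),(337,262),(445,270),(445,280),(445,284)]:
    print(px,S[px[1],px[0]].round(0))
w=load("pics/wrist0.npz"); w["world_from_camera"]=w["T_tool_cam"]; Q=cloud(w)*1000
m=(Q[...,1]<0); print("tip tool y",np.nanpercentile(Q[...,1][m&(abs(abs(Q[...,2])-43)<3)],[99,99.9]))
w=load("pics/s3.npz"); S=cloud(w)*1000
E
```

```text
jawtop [ 568.85390563 -300.21266247   66.20806749] plate [ 592.00624102 -230.88064145   11.37471618] bench [ 5.63391989e+02 -2.05551236e+02 -4.97673102e-01]
(337, 250) [ 256. -548.  262.]
(337, 258) [ 257. -547.  253.]
(337, 262) [ 257. -548.  250.]
(445, 270) [ 297. -630.  264.]
(445, 280) [ 295. -632.  256.]
(445, 284) [ 296. -632.  251.]
tip tool y [-44.99315285 -43.03306134]
```

```bash
python3 - <<'E'
from plant import r,optics
from lib import *
r.move_straight(tcp(F([.025,0,.047]),Fa,.06),quat(Fa,LEAN),.2)
t=r.observe()["time_s"]
r.grasp(20)
o=r.observe(); print(t,o["time_s"],o["tool_pos"],o["grip_width"])
c=snap(r,optics,"w4"); snap(r,optics,"s4","scene")
r.ungrasp(); o=r.observe(); print(o["time_s"],o["grip_width"])
c["world_from_camera"]=c["T_tool_cam"]; Q=cloud(c)*1000
m=(abs(Q[...,2])<12)&(Q[...,1]<0)&(abs(Q[...,0])<12)
print(m.sum(),np.nanpercentile(Q[...,1][m],[0.1,50,99,99.9]))
E
```

```text
3.3333 4.1 [ 0.55438771 -0.33875188  0.08358219] -0.00021823292586676125
4.9833 0.9996491671793394
6001 [-116.17809611  -78.5631731   -36.75029288  -35.00936607]
```

View pics/w4.png

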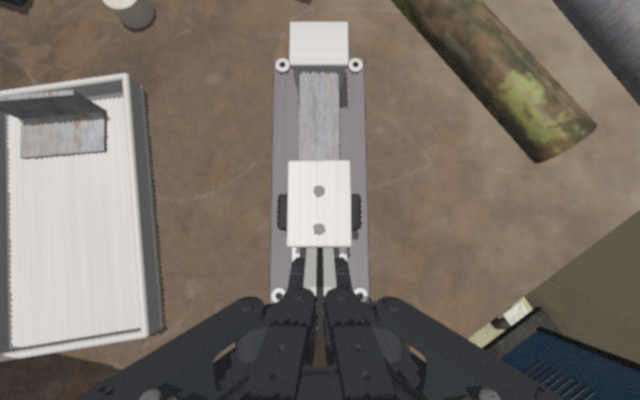

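```bash
python3 - <<'E'
from plant import r,optics
from lib import *
p=tcp(F([.025,0,.046]),Fa,gd=.057)
r.move_straight(p,quat(Fa,LEAN),.08)
o=r.observe(); print(o["time_s"],o["tool_pos"]-p,o["force"])
snap(r,optics,"w5");snap(r,optics,"s5","scene")
E
python3 -c "
import cv2
a=cv2.imread('pics/s5.png');cv2.imwrite('pics/s5c.png',cv2.resize(a[160:300,300:460],None,fx=4,fy=4))"
```

```text
6.3667 [ 0.00032457 -0.00059152  0.00069473] [ 0.51178807 -0.63172235 -0.19809093]
```

View pics/w5.png

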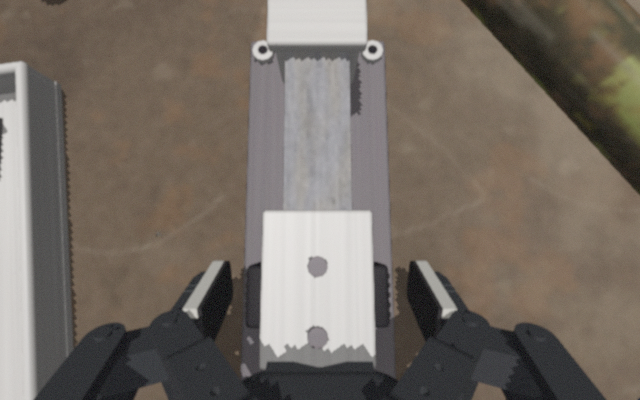

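View pics/s5c.png

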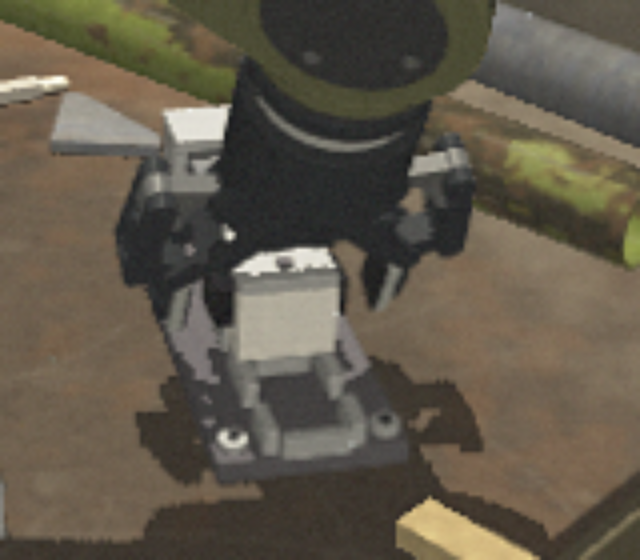

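```bash
python3 - <<'E'
from plant import r,optics
from lib import *
p=tcp(F([.025,-.0005,.046]),Fa,gd=.057)
r.move_straight(p,quat(Fa,LEAN),.08)
r.grasp(25); r.hold(.1)
o=r.observe(); print(o["time_s"],o["tool_pos"]-p,o["force"],o["grip_width"]*85)
snap(r,optics,"w6")
E
```

```text
7.275 [-0.00018613 -0.00053701  0.00119949] [-4.53373316 -0.50174932  6.55868638] 46.69271173809807
```

View pics/w6.png

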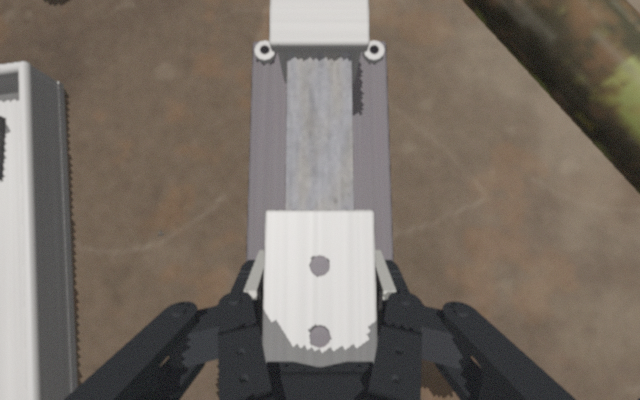

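```bash
python3 - <<'E'
from plant import r,optics
from lib import *
q=quat(Fa,LEAN)
for x in (.03,.0445,.0455):
    r.move_straight(tcp(F([.025+x,-.0005,.0465]),Fa,gd=.057),q,.06)
    o=r.observe(); print(o["time_s"],((o["tool_pos"]-Fo)@fr(Fa)*1000).round(1),(o["force"]@fr(Fa)).round(1),o["grip_width"]*85)
snap(r,optics,"w7")
E
```

```text
7.975 [30.3 -0.3 -3.6] [ 0.8 -2.6  6.1] 46.53937213725456
8.3667 [44.8 -0.2 -3.6] [ 0.2 -1.8  5.6] 46.466561847183065
8.6167 [44.8 -0.3 -3.5] [-2.8 -1.3  4.9] 46.16484628121721
```

View pics/w7.png

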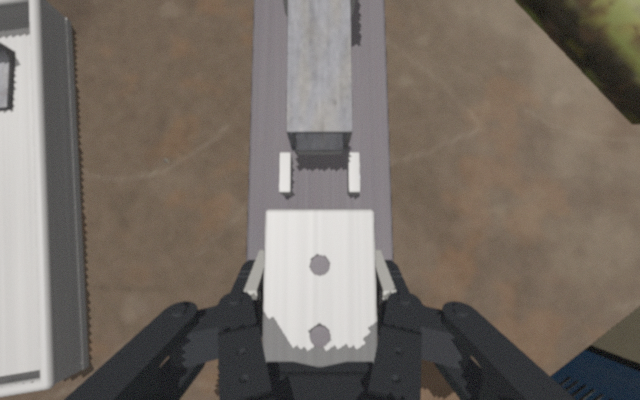

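```bash
python3 - <<'E'
from plant import r,optics
from lib import *
q=quat(Fa,LEAN)
r.move_straight(tcp(F([.025+.047,-.0005,.0465]),Fa,gd=.057),q,.06)
o=r.observe(); print(((o["tool_pos"]-Fo)@fr(Fa)*1000).round(1),(o["force"]@fr(Fa)).round(1))
r.ungrasp(); r.hold(.1)
r.move_straight(tcp(F([.025+.0455,-.0005,.0465]),Fa,.07,gd=.057),q,.25)
o=r.observe(); print(o["time_s"],o["force"])
snap(r,optics,"w8")
E
```

```text
[44.8 -0.3 -3.5] [-8.2 -0.1  5.3]
9.9167 [ 0.49851108  0.88628417 -0.17118493]
```

View pics/w8.png

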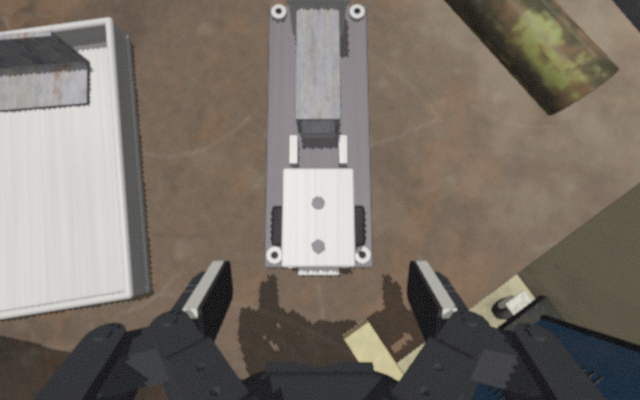

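```bash
python3 - <<'E'
from lib import *
for f in ("w6","w4"):
    c=load(f"pics/{f}.npz"); c["world_from_camera"]=c["T_tool_cam"]; Q=cloud(c)*1000
    zz=24 if f=="w6" else 3
    m=(abs(abs(Q[...,2])-zz)<3)&(Q[...,1]<-20)&(Q[...,1]>-60)&(abs(Q[...,0])<11)
    m[:250]=0
    v,u=np.where(m&(abs(c["pixels"].astype(int).sum(2)-500)<400))
    i=np.argsort(-Q[v,u,1])[:12]
    print(f,[(u[k],v[k],Q[v[k],u[k]].round(0).tolist(),c["pixels"][v[k],u[k]].tolist()) for k in i])
c=load("pics/w6.npz"); c["world_from_camera"]=c["T_tool_cam"]; Q=cloud(c)*1000
for v in range(246,300,6): print(v,[Q[v,u].round(0).tolist() for u in (248,252,256,260)])
E
```

```text
w6 [(np.int64(263), np.int64(252), [-11.0, -40.0, -27.0], [163, 161, 156]), (np.int64(263), np.int64(254), [-10.0, -41.0, -27.0], [164, 163, 157]), (np.int64(263), np.int64(255), [-10.0, -41.0, -27.0], [164, 164, 159]), (np.int64(375), np.int64(255), [-11.0, -43.0, 27.0], [166, 165, 161]), (np.int64(263), np.int64(256), [-10.0, -43.0, -27.0], [167, 165, 161]), (np.int64(262), np.int64(256), [-10.0, -43.0, -27.0], [166, 164, 158]), (np.int64(375), np.int64(256), [-11.0, -44.0, 27.0], [165, 162, 158]), (np.int64(262), np.int64(257), [-11.0, -44.0, -27.0], [167, 167, 161]), (np.int64(263), np.int64(257), [-11.0, -44.0, -26.0], [166, 164, 159]), (np.int64(262), np.int64(259), [-10.0, -45.0, -27.0], [167, 165, 161]), (np.int64(262), np.int64(258), [-11.0, -45.0, -27.0], [167, 165, 161]), (np.int64(375), np.int64(258), [-11.0, -45.0, 26.0], [169, 166, 163])]
w4 [(np.int64(314), np.int64(250), [-10.0, -36.0, -2.0], [174, 171, 165]), (np.int64(327), np.int64(250), [-10.0, -36.0, 4.0], [172, 171, 165]), (np.int64(311), np.int64(250), [-10.0, -36.0, -4.0], [173, 172, 166]), (np.int64(329), np.
[... 759 characters left out ...]
, -35.0], [-11.0, -39.0, -29.0]]
258 [[4.0, -20.0, -40.0], [5.0, -18.0, -38.0], [-10.0, -44.0, -30.0], [-10.0, -45.0, -28.0]]
264 [[-7.0, -44.0, -34.0], [-6.0, -43.0, -32.0], [-10.0, -50.0, -28.0], [-11.0, -50.0, -27.0]]
270 [[-7.0, -49.0, -33.0], [-11.0, -55.0, -29.0], [-11.0, -56.0, -27.0], [-11.0, -55.0, -26.0]]
276 [[-6.0, -54.0, -32.0], [-10.0, -60.0, -28.0], [-10.0, -59.0, -27.0], [-10.0, -60.0, -25.0]]
282 [[-11.0, -65.0, -29.0], [-10.0, -64.0, -27.0], [-10.0, -64.0, -26.0], [-10.0, -64.0, -24.0]]
288 [[-11.0, -69.0, -28.0], [-10.0, -69.0, -26.0], [-11.0, -70.0, -25.0], [-11.0, -70.0, -23.0]]
294 [[-11.0, -73.0, -27.0], [-9.0, -70.0, -26.0], [-9.0, -70.0, -25.0], [-9.0, -70.0, -23.0]]
```

```bash
cat >> lib.py <<'E'
TG=.037
E
python3 - <<'E'
from plant import r,optics
from lib import *
q=quat(Fa,LEAN)
r.move_straight(tcp(F([-.050,-.0005,.0345]),Fa,.07,gd=TG),q,.25)
snap(r,optics,"w9")
r.move_straight(tcp(F([-.050,-.0005,.0345]),Fa,.0,gd=TG),q,.1)
o=r.observe(); print(o["time_s"],((o["tool_pos"]-Fo)@fr(Fa)*1000).round(1),(o["force"]@fr(Fa)).round(1))
snap(r,optics,"w10")
E
```

```text
11.4667 [-66.9  -0.    1.9] [-0.1 -1.5  0. ]
```

View pics/w9.png

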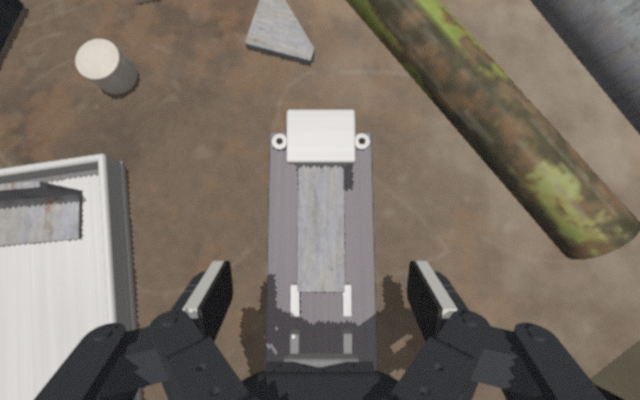

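View pics/w10.png

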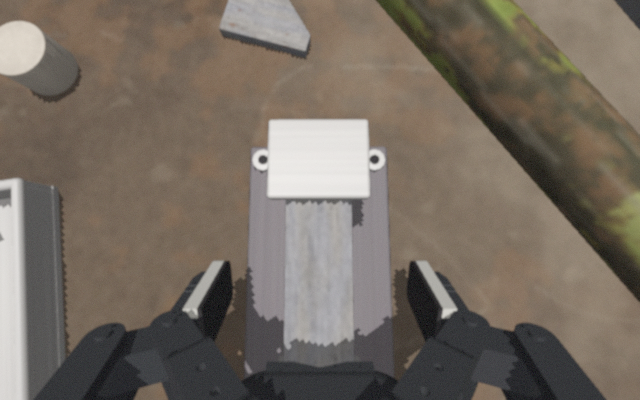

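```bash
python3 - <<'E'
from plant import r,optics
from lib import *
q=quat(Fa,LEAN)
r.grasp(60)
def st(): 
    o=r.observe(); print(o["time_s"],((o["tool_pos"]-Fo)@fr(Fa)*1000).round(1),(o["force"]@fr(Fa)).round(1),o["grip_width"]*85)
st()
r.move_straight(tcp(F([-.050,-.0003,.0352]),Fa,.0,gd=TG),q,.05); st()
r.move_straight(tcp(F([-.039,-.0003,.0355]),Fa,.0,gd=TG),q,.05); st()
r.move_straight(tcp(F([-.028,-.0003,.0355]),Fa,.0,gd=TG),q,.05); st()
snap(r,optics,"w11")
E
```

```text
12.0667 [-66.5  -0.1   2. ] [ 2.6 -0.7  2.4] 28.703112938786806
12.3167 [-66.7  -0.5   2. ] [ 1.3 -0.3 -0.1] 28.92528639770757
12.6833 [-55.3  -0.6   2. ] [-0.2  0.1 -2.8] 29.090586790997225
13.05 [-44.4  -0.3   2.5] [ 0.9  0.3 -3.1] 29.103853774817175
```

View pics/w11.png

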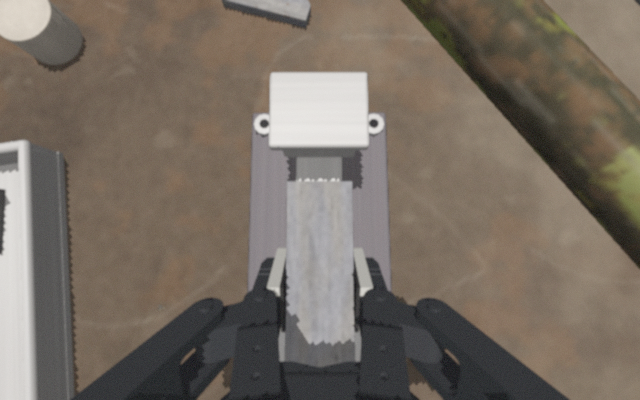

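```bash
python3 - <<'E'
from plant import r,optics
from lib import *
def st(): 
    o=r.observe(); print(o["time_s"],((o["tool_pos"]-To)@fr(Ta)*1000).round(1),(o["force"]).round(1),o["grip_width"]*85)
r.move_straight(tcp(F([-.028,-.0003,.13]),Fa,.0,gd=TG),quat(Fa,LEAN),.15); st()
p=tcp(T([.026,0,.13]),Ta,gd=TG)
print(r.inverse_kinematics(p,quat(Ta,LEAN)))
r.move_to(p,quat(Ta,LEAN)); r.hold(.2); st()
snap(r,optics,"w12"); snap(r,optics,"t12","top")
E
```

```text
13.8833 [-32.3 219.   96. ] [-0.4 -0.  -3.3] 28.64950029807461
[-0.90953809 -0.15740423  2.16973202  0.42606039  1.3737272  -0.60405605]
14.9667 [ 9.3  1.1 97.4] [ 0.4 -0.  -3.7] 29.11502078430029
```

View pics/w12.png

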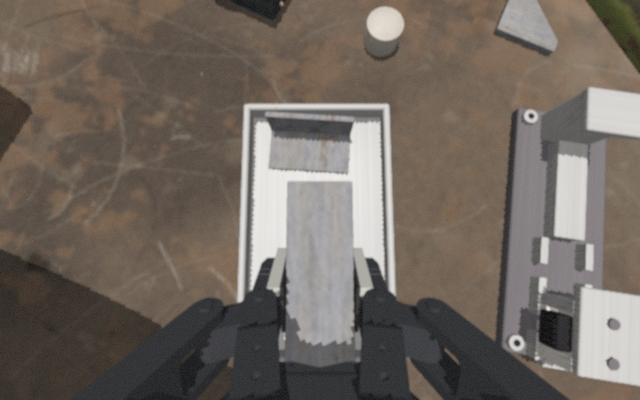

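View pics/t12.png

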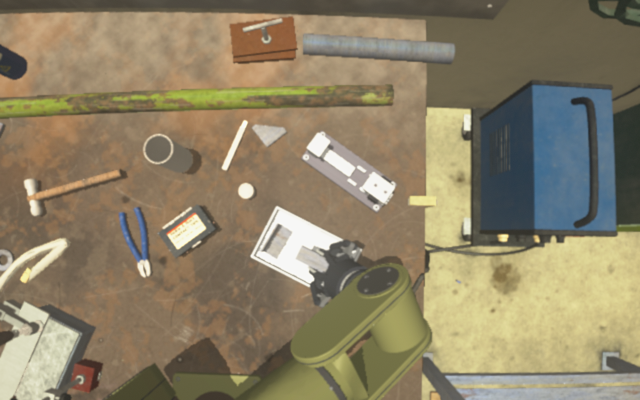

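```bash
python3 - <<'E'
from lib import *
c=load("pics/w12.npz"); g=c["pixels"].astype(int)
ti=lambda p: ((p-To)@fr(Ta))*1000
for v in (120,150,200,230):
    row=g[v].min(1); b=np.where(row[225:410]>150)[0]+225
    q=ti(onplane(c,[(b.min(),v),(b.max(),v)],.027)); print(v,b.min(),b.max(),q.round(1).tolist(),q[:,1].mean().round(2))
P=ti(cloud(c)); print("floor/rim z",P[180,370],P[200,256])
# offcut front foot edge
print("offcut foot edge",ti(onplane(c,[(268,170),(348,172)],.008)).round(1))
# tube ends at top (tool z)
for v,u in ((184,292),(184,350),(260,320),(320,320)): print("tube",P[v,u].round(1))
E
```

```text
120 244 389 [[-94.8, -65.7, 27.0], [-95.0, 63.5, 27.0]] -1.12
150 242 390 [[-67.2, -66.5, 27.0], [-67.4, 63.5, 27.0]] -1.49
200 241 392 [[-22.9, -65.8, 27.0], [-23.0, 63.9, 27.0]] -0.95
230 240 393 [[2.8, -65.7, 27.0], [2.6, 63.9, 27.0]] -0.9
floor/rim z [-45.40728937  49.39818462   2.97601815] [-26.03683341 -57.65747553   4.06084669]
offcut foot edge [[-53.8 -46.5   8. ]
 [-52.   28.2   8. ]]
tube [-13.3 -11.1 150.8]
tube [-13.2  15.3 151.5]
tube [ 20.8   1.7 151.4]
tube [ 46.    1.7 151.5]
```

```bash
python3 - <<'E'
from plant import r,optics
from lib import *
q=quat(Ta,LEAN)
def st(): 
    o=r.observe(); print(o["time_s"],((o["tool_pos"]-To)@fr(Ta)*1000).round(1),(o["force"]@fr(Ta)).round(1)); return o
r.move_straight(tcp(T([.026,-.0018,.022]),Ta,gd=TG),q,.12); r.hold(.15);o=st(); f0=o["force"][2]
for z in (.017,.0145,.0135,.0125,.0115,.0105,.0095):
    r.move_straight(tcp(T([.026,-.0018,z]),Ta,gd=TG),q,.03); r.hold(.1); o=st()
    if o["force"][2]-f0>4: print("contact",z); break
snap(r,optics,"w13"); snap(r,optics,"s13","scene")
E
python3 -c "
import cv2
a=cv2.imread('pics/s13.png');cv2.imwrite('pics/s13c.png',cv2.resize(a[170:320,190:350],None,fx=4,fy=4))"
```

```text
16.2667 [  9.6  -1.  -10.1] [-0.4  0.4 -2.8]
16.6833 [  9.2  -1.8 -16. ] [-0.6  0.1 -2.2]
17.0333 [  9.2  -1.8 -18.5] [ 0.1  0.2 -2.6]
17.3833 [  9.2  -1.8 -19.5] [-0.1 -0.  -1.9]
17.7333 [  9.2  -1.6 -20. ] [ 0.4 -1.8  2.3]
contact 0.0125
```

View pics/w13.png

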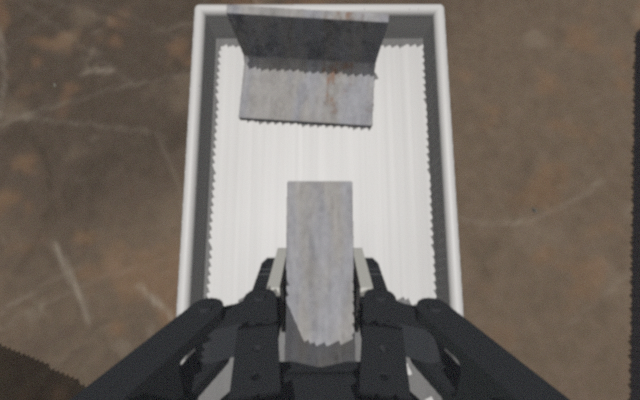

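View pics/s13c.png

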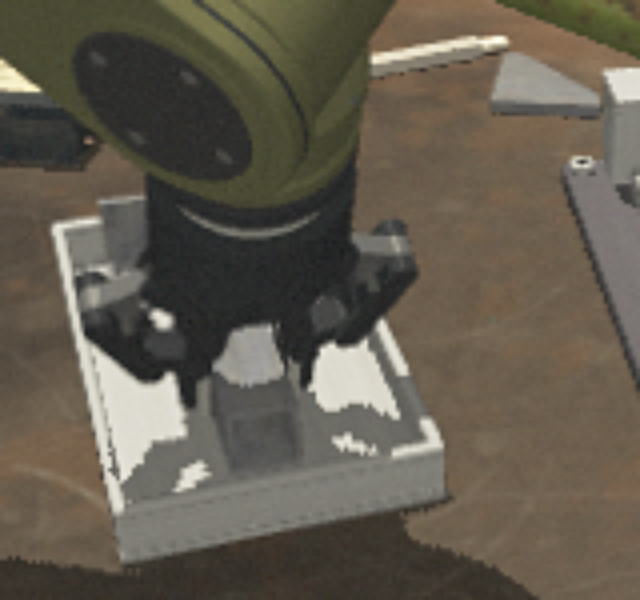

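```bash
python3 - <<'E'
from plant import r,optics
from lib import *
q=quat(Ta,LEAN)
def st(): 
    o=r.observe(); print(o["time_s"],((o["tool_pos"]-To)@fr(Ta)*1000).round(1),(o["force"]@fr(Ta)).round(1),o["grip_width"]); return o
r.ungrasp(); st()
r.move_straight(tcp(T([.026,-.0013,.0135]),Ta,.1,gd=TG),q,.12); st()
r.move_straight(tcp(T([.026,-.0013,.0135]),Ta,.2,gd=TG),q,.2); r.hold(.2); st()
snap(r,optics,"w14"); snap(r,optics,"t14","top"); snap(r,optics,"s14","scene")
E
```

```text
18.425 [  9.2  -1.8 -20.5] [-0.4  0.2  1. ] 0.9996535930838253
19.4167 [54.1 -2.  68.9] [-1.2 -0.2 -0.5] 1.0019218531510654
20.2667 [ 98.9  -2.3 157. ] [ 0.4 -0.3  0.7] 1.0030085862161287
```

View pics/w14.png

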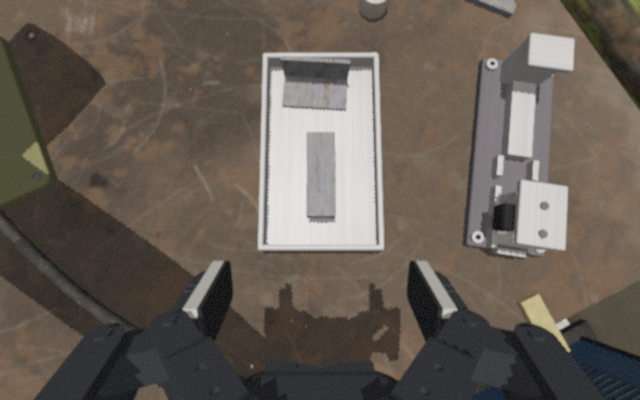

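View pics/s14.png

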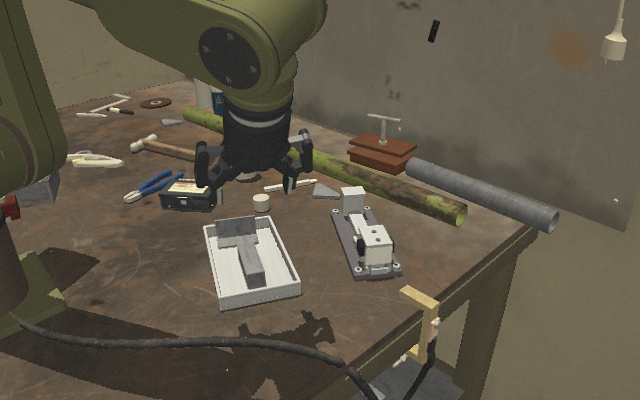

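```bash
python3 - <<'E'
from plant import r
from lib import *
c=load("pics/w14.npz"); P=cloud(c)
ti=lambda p: ((p-To)@fr(Ta))*1000
print("tube top far/near",ti(P[138,320]).round(1),ti(P[205,320]).round(1))
d=lambda f,px:ti(onplane(load(f),px,.008)).round(1).tolist()
print("offcut now",d("pics/w14.npz",[(283,106),(346,109)]))
fi=lambda p: ((p-Fo)@fr(Fa))*1000
s=load("pics/s14.npz"); S=cloud(s)
print("jaw top near edge x",fi(onplane(c,[(567,250),(513,247)],.066)).round(1).tolist())
r.close_job()
E
```

```text
tube top far/near [-7.7 -1.7 32.9] [64.4 -1.6 34.3]
offcut now [[-55.2, -44.9, 8.0], [-51.5, 28.6, 8.0]]
jaw top near edge x [[94.5, 23.3, 66.0], [99.3, -25.0, 66.0]]
the job is handed in; nothing more can be done
```

I pinched the two buttons at about 47 mm measured width and drew the jaw back to its end stop. On release it stayed open with the buttons out. The tube was then gripped, slid 22 mm out from under the fixed lip, lifted, set down on the tray floor at light contact and released. I retracted the arm and handed the job in at about 20 s of the 48 s allowed; no verdict is reported.

**Last checks:**
- **Tube:** it lies flat, with its top at 33–34 mm at both ends (34 mm expected). Its middle is near tray x = 30 mm, y = −2 mm.
- **Offcut:** its edges measure within about 2 mm of where they were just before I set the tube down, and it never visibly moved.
- **Jaw:** the near edge of its top is at x ≈ 94–99 mm in the fixture frame, against 95 mm expected at the end stop. I judged the buttons out from the picture taken after release, and one is still visibly out in the last view.
- **Robot:** it touched nothing at hand-in.

**One disagreement with the description:** the finger ends are not at the reported TCP. They sit about 33–35 mm behind it when shut and 45 mm when open, seen in both the wrist and scene depth. I noticed this before the first pinch and corrected for it.

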